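Set up the flip-top assembly case

ROBOT

A 6-joint arm with a two-finger parallel gripper is mounted at the origin on a cart in front of the work surface, level with it; the furniture and walls round the work are solid. World frame = base frame: x ahead of the robot, y to its left, z up, the work surface at z = 0. Lengths are in m, angles in rad, forces in N, time in s.
With the tool pointing down it reaches from about 0.35 to 0.85 m from the base axis. Payload 8.1 kg.
Tool frame: the origin (TCP) lies midway between the tips of the shut fingers; the grasp point (between the pads) lies 19 mm behind it (env.grasp_offset is the distance from the TCP to the grasp point, in m); z points along the fingers, y is the line along which they close (so a half turn about z gives the same grasp; the last joint's range is limited). The gripper opens to 93 mm and grips with 3 to 60 N. Pads are 15 mm wide; open, the fingers measure 128 mm over their backs; the gripper's body (75 mm by 188 mm) begins 65 mm behind the grasp point.
Start: joints at [1.09, 0.13, 1.488, -0, 1.523, -0.085], TCP at [0.231, 0.554, 0.219] pointing down, gripper open.
Joint ranges: [-2.96, 2.96], [-0.89, 2.26], [0.02, 2.5], [-1.34, 4.48], [0, 2.73], [-2.66, 2.66]. Speed limits (rad/s): [2.39, 2.39, 2.79, 3.14, 3.14, 3.14].

INTERFACE

Orientations are given as a rotation vector (axis times angle).
In Python, from cell import env, fingers, planner, snapshot, telemetry gives the robot as it stands. Calls block until the motion is done:
- env.move_pose(position, orientation): joint-space move of the TCP to a pose.
- env.movel(position, rate=0.15, rotation=None, until_force=None): straight line of the TCP; rotation=None keeps the orientation; rate is the mean speed in m/s. With until_force (N) it stops when the force on the tool has changed by that much, and returns True; else False.
- env.goto_joints(angles): joint-space move.
- fingers.let_go() and fingers.close_gripper(): open the fingers fully, or close them until they stop; the grip force is fixed at half the most.
- env.wait(seconds).
- planner.solve_ik(position, orientation): joint angles nearest the present ones, or None.
- snapshot(name): name is "scene" or "top" or "wrist"; returns a dict with "pixels" (480x640x3 uint8, red, green, blue), "fx", "fy", "cx", "cy" (pixels), "D" ([k1, k2, p1, p2, k3] as OpenCV has them; the pictures are not rectified), "R" (3x3) and "t" (3): a world point X has camera coordinates R X + t. Camera axes: x right, y down, z forward; pixel columns grow to the right and rows downward; lengths in m; the calibration is good to about 2 mm. A picture is of the moment at which its call begins. There is no depth.
A pose or a line that the arm cannot do raises env.PlanningError and nothing moves.
- env.finish_job(): hands the job in; it is judged then, once.
Readings, each from a call of its own:
- telemetry.current_time(): time.
- telemetry.current_joint_positions(): joint angles.
- telemetry.current_joint_vel(): joint speeds.
- telemetry.current_tau(): joint torques, N m.
- telemetry.current_position(): TCP position.
- telemetry.current_ee_rot(): TCP orientation.
- telemetry.current_force(): force on the tool from outside, world axes, zero at the start.
- telemetry.current_ft_torque(): the same for the moment, N m.
- telemetry.current_gripper_width(): opening from 0.0 (shut) to 1.0 (fully open).
- telemetry.current_finger_force(): force on a finger pad.
Only numpy, scipy, OpenCV 4.12 (cv2) and the standard library are available. Lean on these libraries where they do the work, as an engineer would, in place of code of your own. Each camera call takes 0.05 s, during which the arm holds its last target. There are 200 camera calls.

TASK

Set up the flip-top assembly case: raise its lid by the bow handle and press the knuckle of the folding stay over centre, so that the stay is locked and the lid stays up by itself. Then put the terminal row flat on the bed inside, pushed fully home against the two dowels and the end stop, and hang every spanner from the wooden stand by its eye on a lid peg of its own.

Things in the scene. Friction and masses are not known exactly. Their poses are not given: they have to be found in the camera images.
- case: Grey flip-top case with aluminium edges, fixed on the bench: 230 mm deep (x), 350 wide (y), 82 high, walls 5. Origin: centre of its underside; x points to its rear (hinge) side, y to its left. Inside, a flat bed, top 30 mm above the bench, from the right wall to 80 mm short of the left side; the stay folds into the gap at the left.
- hinge (a point): Middle of the lid's hinge line, on the rear rim of the case, 115 mm behind its centre and 82 mm above the bench; axes as the case's.
- lid (a joint): Angle of the 10 mm thick, 0.6 kg lid: 0 shut, growing as its front edge rises about the hinge line, to a stop at 1.466 rad (nearly upright, leaning a little to the front). Once let go, its stiff hinge holds it only above about 1.25 rad; lower down it falls shut.
- lid_handle (a point): Middle of the bow handle's round bar: 10 mm thick, straight for 88 mm along y, 264 mm from the hinge line, 34 mm beyond the lid's front edge so that a finger fits between. Lid shut: it lies in front of the case, 86 mm above the bench; lid up: on top. It may turn between the fingers. The frame turns with the lid.
- stay (a joint): Knuckle angle of the lid's folding stay, two flat steel links of 72 mm at the left inside of the case, from a pivot on the left wall (83 mm before the hinge line) to one under the lid (123 mm from it). 0 folded (lid shut), 2.58 links in line, 2.75 its stop past straight. Locked: above 2.63. It passes straight with a small snap.
- knuckle (a point): Middle of the black roller on the stay's knuckle, 16 mm thick, 30 mm long along y, 130 mm left of the case's middle; its ends are free. Lid up and stay unlocked: it stands out to the front; press it to the rear and down (case x 0.88, z -0.46) up to 30 mm with a few newtons: that straightens the stay, lifts the lid the last bit and snaps over.
- bed_nest (a point): Where the row's centre lies when fully home, 19.5 mm above the bed, axes as the case's. Two upright dowels, 8 mm thick, 20 high, touch the row's left (+y) long side 38 mm before and behind its middle; the end stop, a steel block 44 mm wide, 20 high, touches its rear (+x) end. The row lies along x; push it left and to the rear.
- row_centre (a point): Centre, half-way up, of the loose terminal row: grey and blue terminals on a short steel rail, 140 mm long (its y axis), 50 wide over the terminals (its x axis; the rail at the foot 36), 39 high, 0.14 kg. It starts flat on the bench; grip it across the 50 mm. Either end may lead.
- peg_1 (a point): Middle of the right of three round steel pegs on the lid's inner side, 6 mm thick, 38 long then an upturned end of 8 along (-0.87, 0, -0.5), 180 mm from the hinge line, 80 apart. In its frame, which turns with the lid, the peg points along (-0.39, 0, -0.92): with the lid up, forward and 17 degrees upward. This point is 17 mm off the lid.
- peg_2 (a point): Middle of the middle of three round steel pegs on the lid's inner side, 6 mm thick, 38 long then an upturned end of 8 along (-0.87, 0, -0.5), 180 mm from the hinge line, 80 apart. In its frame, which turns with the lid, the peg points along (-0.39, 0, -0.92): with the lid up, forward and 17 degrees upward. This point is 17 mm off the lid.
- peg_3 (a point): Middle of the left of three round steel pegs on the lid's inner side, 6 mm thick, 38 long then an upturned end of 8 along (-0.87, 0, -0.5), 180 mm from the hinge line, 80 apart. In its frame, which turns with the lid, the peg points along (-0.39, 0, -0.92): with the lid up, forward and 17 degrees upward. This point is 17 mm off the lid.
- spanner_1_centre (a point): Centre of a flat open-jaw spanner of plain steel: 132 mm long (z, jaw to eye), 28 wide (y), 5 thick (x), 70 g. Starts standing jaw down in a slot of the 124 x 62 x 42 mm wooden stand, foot 8 mm above the bench, or is absent. Slots 9 x 33 mm, 40 mm apart; the flat faces look at one another.
- spanner_1_eye (a point): Centre of the eye of the 132 mm spanner, a 14 mm hole through its 5 mm thickness, 13.5 mm below its upper end.
- spanner_2_centre (a point): Centre of a flat open-jaw spanner of plain steel: 122 mm long (z, jaw to eye), 28 wide (y), 5 thick (x), 70 g. Starts standing jaw down in a slot of the 124 x 62 x 42 mm wooden stand, foot 8 mm above the bench, or is absent. Slots 9 x 33 mm, 40 mm apart; the flat faces look at one another.
- spanner_2_eye (a point): Centre of the eye of the 122 mm spanner, a 14 mm hole through its 5 mm thickness, 13.5 mm below its upper end.
- spanner_3_centre (a point): Centre of a flat open-jaw spanner of plain steel: 112 mm long (z, jaw to eye), 28 wide (y), 5 thick (x), 70 g. Starts standing jaw down in a slot of the 124 x 62 x 42 mm wooden stand, foot 8 mm above the bench, or is absent. Slots 9 x 33 mm, 40 mm apart; the flat faces look at one another.
- spanner_3_eye (a point): Centre of the eye of the 112 mm spanner, a 14 mm hole through its 5 mm thickness, 13.5 mm below its upper end.

How it is judged:
On the way, in this order (a step that is already met when the one before it is completed fails the run):
1. the lid is up and its stay is locked past centre (value of joint stay above 2.63 rad and value of joint lid above 1.4 rad), for 0.3 s.
2. the terminal row lies home and every spanner hangs on a peg (x of row_centre in the frame of bed_nest between -0.002 and 0.0015 m and y of row_centre in the frame of bed_nest between -0.002 and 0.0015 m and z of row_centre in the frame of bed_nest between -0.003 and 0.003 m and angle between the y axis of row_centre and the x axis of bed_nest, either way round below 0.03 rad and ((x of spanner_1_eye in the frame of peg_1 between -0.018 and 0.02 m and y of spanner_1_eye in the frame of peg_1 between -0.01 and 0.01 m and z of spanner_1_eye in the frame of peg_1 between -0.022 and 0.02 m) or (x of spanner_1_eye in the frame of peg_2 between -0.018 and 0.02 m and y of spanner_1_eye in the frame of peg_2 between -0.01 and 0.01 m and z of spanner_1_eye in the frame of peg_2 between -0.022 and 0.02 m) or (x of spanner_1_eye in the frame of peg_3 between -0.018 and 0.02 m and y of spanner_1_eye in the frame of peg_3 between -0.01 and 0.01 m and z of spanner_1_eye in the frame of peg_3 between -0.022 and 0.02 m)) and angle between each of spanner_1_eye, spanner_2_eye, spanner_3_eye's own z axis and vertical below 0.6 rad and ((x of spanner_2_eye in the frame of peg_1 between -0.018 and 0.02 m and y of spanner_2_eye in the frame of peg_1 between -0.01 and 0.01 m and z of spanner_2_eye in the frame of peg_1 between -0.022 and 0.02 m) or (x of spanner_2_eye in the frame of peg_2 between -0.018 and 0.02 m and y of spanner_2_eye in the frame of peg_2 between -0.01 and 0.01 m and z of spanner_2_eye in the frame of peg_2 between -0.022 and 0.02 m) or (x of spanner_2_eye in the frame of peg_3 between -0.018 and 0.02 m and y of spanner_2_eye in the frame of peg_3 between -0.01 and 0.01 m and z of spanner_2_eye in the frame of peg_3 between -0.022 and 0.02 m)) and ((x of spanner_3_eye in the frame of peg_1 between -0.018 and 0.02 m and y of spanner_3_eye in the frame of peg_1 between -0.01 and 0.01 m and z of spanner_3_eye in the frame of peg_1 between -0.022 and 0.02 m) or (x of spanner_3_eye in the frame of peg_2 between -0.018 and 0.02 m and y of spanner_3_eye in the frame of peg_2 between -0.01 and 0.01 m and z of spanner_3_eye in the frame of peg_2 between -0.022 and 0.02 m) or (x of spanner_3_eye in the frame of peg_3 between -0.018 and 0.02 m and y of spanner_3_eye in the frame of peg_3 between -0.01 and 0.01 m and z of spanner_3_eye in the frame of peg_3 between -0.022 and 0.02 m))), for 0.2 s.
At the end, for the whole second after the job is handed in: Stay past centre (over 2.63), lid up (over 1.40 rad); row centre within 2 mm of its home point along and across, flat, square within 0.03 rad; each spanner present has a peg through its eye (eye centre within 10 mm sideways and on the peg's length), upright within 0.6 rad, one to a peg (all of step 1 and all of step 2 and distance between spanner_1_eye and spanner_2_eye above 0.05 m and distance between each of spanner_1_eye, spanner_2_eye and spanner_3_eye above 0.05 m); the robot touches nothing.
Of spanner_1, spanner_2, spanner_3 only 2 to 3 are there at a start; the rules pass over those that are not, and their reading is None.
At some moment in a run one of terminal_row may be knocked a few centimetres aside while the robot is not near it.
It also fails if it takes over 210 s, if anything falls off the work surface, if the arm or the gripper's body presses on something with over 40 N, if the wrist force passes 120 N, or if a joint passes its speed limit or range.

## Working session

There is one attempt and no reset: what is moved stays moved. The work goes in short steps, each a Python script; the robot and the scene stay as the last script left them, time stands still between calls to the robot, and variables do not carry over. Pictures are saved under pics/ and viewed, at most 14 in all, crops included, and the job is handed in when it is done.

```bash
ls; mkdir -p pics
python3 - <<'E'
from cell import env, fingers, planner, snapshot, telemetry
import cv2
for n in ("scene","top"):
    s=snapshot(n); cv2.imwrite(f"pics/{n}0.png",s["pixels"][:,:,::-1])
    print(n,{k:s[k] for k in s if k!="pixels"})
print(telemetry.current_ee_rot(), telemetry.current_time(), env.grasp_offset)
E
```

```text
pics
scene {'fx': 503.75076545385167, 'fy': 503.75076545385167, 'cx': 320.6405863551605, 'cy': 243.9621502746236, 'D': array([-0.1176291,  0.       ,  0.       ,  0.       ,  0.       ]), 'R': array([[ 0.89514206, -0.44520992,  0.022557  ],
       [-0.19797575, -0.44236935, -0.8747085 ],
       [ 0.39940743,  0.77852263, -0.48412418]]), 't': array([-0.4869785 ,  0.22031979,  0.82865288])}
top {'fx': 517.9608410470477, 'fy': 517.9608410470477, 'cx': 324.89711500039635, 'cy': 241.12366893351938, 'D': array([-0.13506221,  0.        ,  0.        ,  0.        ,  0.        ]), 'R': array([[ 0.02534886, -0.99961634, -0.01116235],
       [-0.99057148, -0.0236126 , -0.13494659],
       [ 0.13463124,  0.01447785, -0.99079   ]]), 't': array([0.0348842 , 0.57569543, 0.99693376])}
[-6.17577721e-01 -3.07981865e+00  2.45480623e-03] 0.1 0.0188
```

View pics/scene0.png

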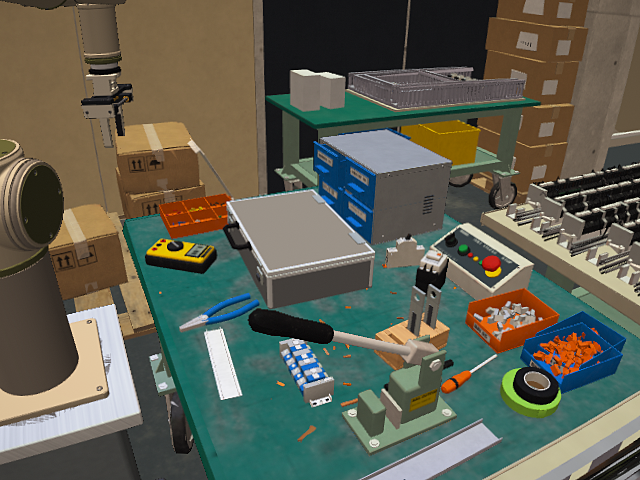

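View pics/top0.png

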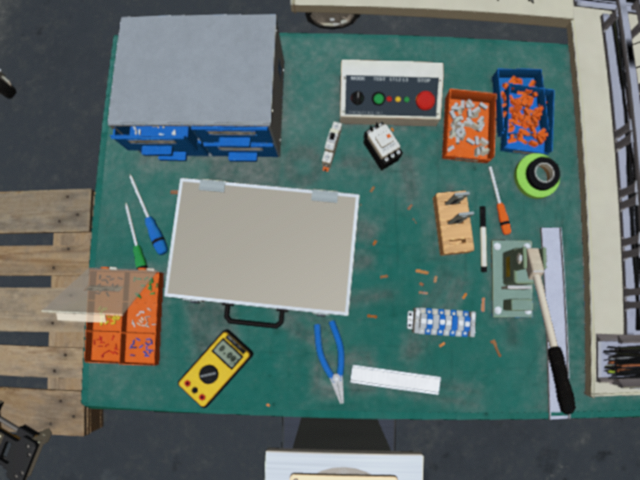

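The scene shows a shut case with its handle toward the robot, the stand with two spanners (in the top view at about (457,200) and (459,218)), and the row at (445,321). I'll enlarge these areas of the top view.

```bash
cat > h.py <<'E'
from cell import env, fingers, planner, snapshot, telemetry
import cv2, numpy as np
from scipy.spatial.transform import Rotation as Rn
def ray(s,uv):
    K=np.array([[s["fx"],0,s["cx"]],[0,s["fy"],s["cy"]],[0,0,1]])
    n=cv2.undistortPoints(np.array(uv,float).reshape(-1,1,2),K,s["D"]).reshape(-1,2)
    d=np.c_[n,np.ones(len(n))]@s["R"]; return -s["R"].T@s["t"],d
def onz(s,uv,z):
    c,d=ray(s,uv); return c+d*((np.asarray(z)-c[2])/d[:,2])[:,None]
def proj(s,X):
    K=np.array([[s["fx"],0,s["cx"]],[0,s["fy"],s["cy"]],[0,0,1]])
    return cv2.projectPoints(np.array(X,float).reshape(-1,1,3),cv2.Rodrigues(s["R"])[0],np.array(s["t"],float),K,s["D"])[0].reshape(-1,2)
def save(s,name,box=None,f=1):
    im=s["pixels"][:,:,::-1]
    if box: im=im[box[1]:box[3],box[0]:box[2]]
    cv2.imwrite(f"pics/{name}.png",cv2.resize(im,None,fx=f,fy=f,interpolation=cv2.INTER_CUBIC))
def rot(zt,yt):
    z=np.array(zt,float);z/=np.linalg.norm(z);y=np.array(yt,float);y-=z*(y@z);y/=np.linalg.norm(y)
    return Rn.from_matrix(np.c_[np.cross(y,z),y,z]).as_rotvec()
E
python3 - <<'E'
from h import *
s=snapshot("top")
save(s,"topcase",(155,170,365,335),3.8); save(s,"toprow",(395,180,515,350),3.5)
E
```

```text
(no output)
```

View pics/topcase.png

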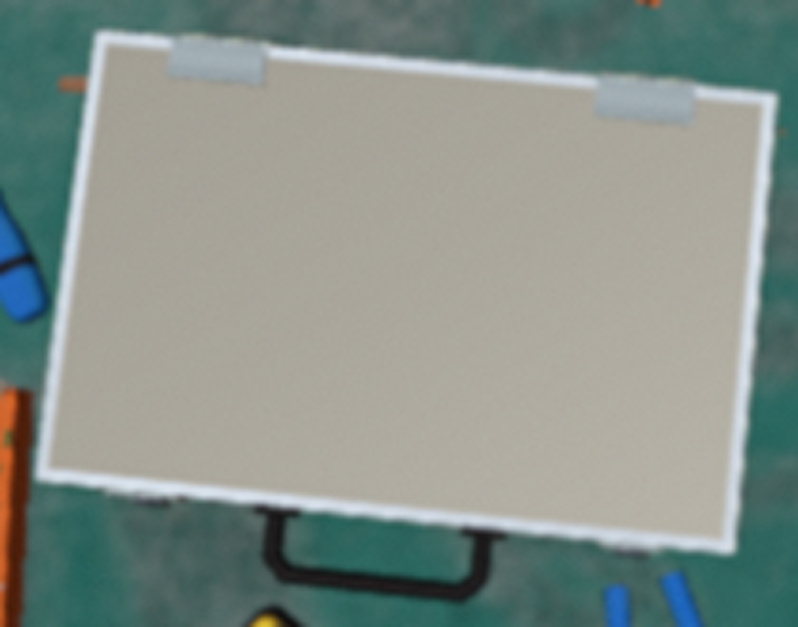

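View pics/toprow.png

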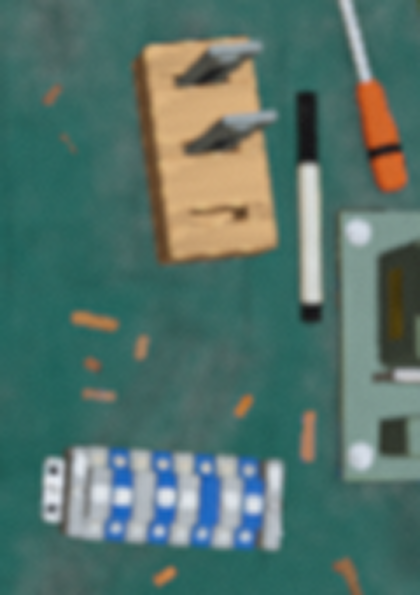

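The lid corners are sharp: in crop pixels, RL (97,33), RR (776,95), FR (733,551) and FL (38,481), with the handle bar centre at about (377,586). The row's terminals span crop (68..283, 450..548) and its rail tab is on the left. The stand top corners and two spanners are also visible.

Run:
```python
from h import *
np.set_printoptions(precision=4,suppress=True)
s=snapshot("top")
c=np.array([(97,33),(776,95),(733,551),(38,481),(377,586)])/3.8+[155,170]
P=onz(s,c,[.092]*4+[.086]); print(P)
print("sides",[np.linalg.norm(P[i]-P[(i+1)%4]) for i in range(4)])
m=P[:4].mean(0); yax=(P[0]-P[1]+P[3]-P[2])[:2]; print("mid",m,"yaw",np.arctan2(-yax[0],yax[1]))
st=np.array([(147,45),(250,38),(277,246),(168,259)])/3.5+[395,180]
S=onz(s,st,[.042]*4);print("stand",S,S.mean(0),[np.linalg.norm(S[i]-S[(i+1)%4]) for i in range(4)])
rw=np.array([(72,447),(284,461),(280,549),(67,536),(43,490)])/3.5+[395,180]
W=onz(s,rw,[.039]*4+[.005]);print("row",W,W[:4].mean(0),[np.linalg.norm(W[i]-W[(i+1)%4]) for i in range(4)])
save(snapshot("scene"),"scenest",(360,220,480,400),3.3)
```

```text
[[ 0.6843  0.3344  0.092 ]
 [ 0.6585 -0.0154  0.092 ]
 [ 0.4294  0.0018  0.092 ]
 [ 0.4537  0.3501  0.092 ]
 [ 0.4073  0.1774  0.086 ]]
sides [np.float64(0.35082040810434156), np.float64(0.22975698207428627), np.float64(0.34906927505597274), np.float64(0.2311438313566576)]
mid [0.5565 0.1677 0.092 ] yaw -0.07147327659392623
stand [[ 0.6786 -0.1762  0.042 ]
 [ 0.6846 -0.237   0.042 ]
 [ 0.5629 -0.2509  0.042 ]
 [ 0.554  -0.1875  0.042 ]] [ 0.62   -0.2129  0.042 ] [np.float64(0.06108773418101162), np.float64(0.12251618166293703), np.float64(0.06401356981505445), np.float64(0.12518977919081445)]
row [[ 0.4463 -0.1334  0.039 ]
 [ 0.4404 -0.2549  0.039 ]
 [ 0.3908 -0.2525  0.039 ]
 [ 0.3964 -0.131   0.039 ]
 [ 0.4214 -0.1222  0.005 ]] [ 0.4185 -0.193   0.039 ] [np.float64(0.12163884434383902), np.float64(0.04966521697724345), np.float64(0.12164785947090082), np.float64(0.049969157199319075)]
```

View pics/scenest.png

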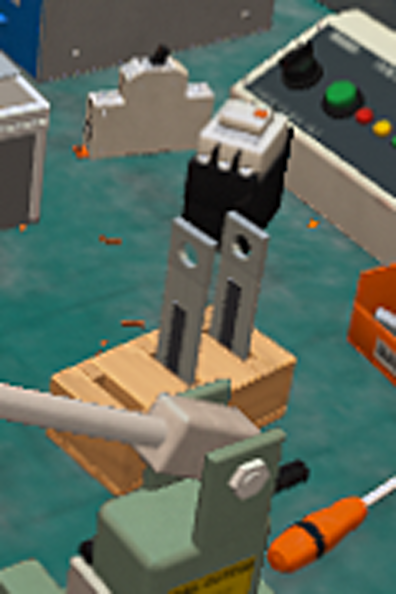

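```bash
cat >> h.py <<'E'
YAW=-0.0715
RC=Rn.from_euler('z',YAW).as_matrix()
C0=np.array([.5565,.1677,0])
H=C0+RC@[.115,0,.082]
def cw(p): return C0+RC@np.array(p,float)       # case frame -> world
def cr(pitch,roll=1): # tool pitched down by pitch, toward case +x, closing in vertical plane (roll=1) or along y (roll=0)
    z=RC@[np.cos(pitch),0,-np.sin(pitch)]
    y=RC@([np.sin(pitch),0,np.cos(pitch)] if roll==1 else [0,1,0])
    return z,y
def handle(th): return H+RC@np.array([-.264*np.cos(th)-.004*np.sin(th),0,.004*np.cos(th)+.264*np.sin(th)])
E
python3 - <<'E'
from h import *
np.set_printoptions(precision=3,suppress=True)
print("handle pred",handle(0),"hinge",H)
for pd in (50,60):
  for sg in (1,-1):
    z,y=cr(np.radians(pd)); R=rot(z,sg*y)
    for th in (0,.7,1.42):
        p=handle(th)+z*.009
        print(pd,sg,th,planner.solve_ik(p,R))
s=snapshot("top"); print("dmm",onz(s,[(226,329),(253,345),(240,335)],.035))
E
```

```text
handle pred [0.408 0.178 0.086] hinge [0.671 0.159 0.082]
50 1 0 None
50 1 0.7 [ 0.519 -0.781  2.318 -0.429  1.038  0.703]
50 1 1.42 [ 0.311 -0.354  1.883 -0.295  0.972  0.468]
50 -1 0 None
50 -1 0.7 [ 0.519 -0.781  2.318 -0.429  1.038 -2.439]
50 -1 1.42 None
60 1 0 None
60 1 0.7 [ 0.432 -0.637  2.17  -0.267  1.154  0.556]
60 1 1.42 [ 0.27  -0.224  1.711 -0.183  1.162  0.372]
60 -1 0 None
60 -1 0.7 [ 0.432 -0.637  2.17  -0.267  1.154 -2.586]
60 -1 1.42 None
dmm [[0.395 0.241 0.035]
 [0.365 0.186 0.035]
 [0.384 0.212 0.035]]
```

Run:
```python
from h import *
np.set_printoptions(precision=2,suppress=True)
for pd in (60,65,70,75,80):
  for a in (-45,-30,-15,0,15,30,45):
    z,y=cr(np.radians(pd)); z=Rn.from_rotvec(y*np.radians(a)).apply(z); R=rot(z,y)
    r=[planner.solve_ik(handle(th)+z*d,R) for th,d in ((0,.007),(0,-.06),(.5,.007),(1.0,.007),(1.42,.007))]
    print(pd,a,[q is not None for q in r],z)
```

```text
60 -45 [True, True, True, True, True] [ 0.3  -0.73 -0.61]
60 -30 [True, True, True, True, True] [ 0.4  -0.53 -0.75]
60 -15 [True, True, True, True, True] [ 0.46 -0.29 -0.84]
60 0 [False, True, True, True, True] [ 0.5  -0.04 -0.87]
60 15 [False, False, False, True, True] [ 0.5   0.22 -0.84]
60 30 [False, False, False, True, True] [ 0.47  0.47 -0.75]
60 45 [False, False, True, True, True] [ 0.4   0.68 -0.61]
65 -45 [True, True, True, True, True] [ 0.25 -0.73 -0.64]
65 -30 [True, True, True, True, True] [ 0.33 -0.52 -0.78]
65 -15 [True, True, True, True, True] [ 0.39 -0.29 -0.88]
65 0 [True, True, True, True, True] [ 0.42 -0.03 -0.91]
65 15 [False, False, True, True, True] [ 0.43  0.23 -0.88]
65 30 [False, False, True, True, True] [ 0.4   0.47 -0.78]
65 45 [False, False, True, True, True] [ 0.35  0.68 -0.64]
70 -45 [True, True, True, True, True] [ 0.19 -0.72 -0.66]
70 -30 [True, True, True, True, True] [ 0.26 -0.52 -0.81]
70 -15 [True, True, True, True, True] [ 0.31 -0.28 -0.91]
70 0 [True, True, True, True, True] [ 0.34 -0.02 -0.94]
70 15 [True, False, True, True, True] [ 0.35  0.23 -0
[... 222 characters left out ...]
9 -0.51 -0.84]
75 -15 [True, True, True, True, True] [ 0.23 -0.28 -0.93]
75 0 [True, True, True, True, True] [ 0.26 -0.02 -0.97]
75 15 [True, True, True, True, True] [ 0.27  0.24 -0.93]
75 30 [True, True, True, True, True] [ 0.26  0.48 -0.84]
75 45 [True, True, True, True, True] [ 0.23  0.69 -0.68]
80 -45 [True, True, True, True, True] [ 0.07 -0.71 -0.7 ]
80 -30 [True, True, True, True, True] [ 0.11 -0.51 -0.85]
80 -15 [True, True, True, True, True] [ 0.15 -0.27 -0.95]
80 0 [True, True, True, True, True] [ 0.17 -0.01 -0.98]
80 15 [True, True, True, True, True] [ 0.19  0.25 -0.95]
80 30 [True, True, True, True, True] [ 0.19  0.49 -0.85]
80 45 [True, True, True, True, True] [ 0.17  0.7  -0.7 ]
```

```bash
cat > lift.py <<'E'
from h import *
np.set_printoptions(precision=2,suppress=True)
z,y=cr(np.radians(60)); z=Rn.from_rotvec(y*np.radians(-15)).apply(z); R=rot(z,y)
env.move_pose(handle(0)-z*.10,R)
env.movel(handle(0)+z*.009,rate=.08)
print("F",telemetry.current_force())
fingers.close_gripper(); print("w",telemetry.current_gripper_width(),telemetry.current_force())
for th in np.linspace(0,1.41,16)[1:]:
    env.movel(handle(th)+z*.009,rate=.12); print(round(th,2),telemetry.current_force(),telemetry.current_gripper_width())
s=snapshot("scene"); save(s,"lid_up",(150,20,450,320),2)
print(telemetry.current_time())
E
python3 lift.py
```

```text
F [-0.18 -0.29 -0.06]
w 0.09229353089755309 [ 4.84 -0.75 -0.42]
0.09 [10.17 -1.88 -3.54] 0.09847747716041345
0.19 [15.59 -3.37 -5.42] 0.0997345631473513
0.28 [19.34 -3.57 -8.98] 0.09694212883017211
0.38 [ 21.11  -2.59 -11.09] 0.09788176396218132
0.47 [ 21.88  -1.41 -13.81] 0.09455189719339097
0.56 [ 19.18  -0.89 -15.19] 0.09320056719173066
0.66 [ 12.28  -0.58 -10.97] 0.10189852366532703
0.75 [ 4.37 -0.61 -6.3 ] 0.09700347001132482
0.85 [ 0.52 -0.76 -1.68] 0.09577829117155288
0.94 [-3.63 -2.71  3.45] 0.09853474850187914
1.03 [-6.04 -2.65  8.23] 0.09378378989014938
1.13 [-5.83 -3.3   9.32] 0.09560626794190238
1.22 [-4.63 -3.89  9.43] 0.09078189321373901
1.32 [-2.39 -3.62  8.93] 0.09827414446499971
1.41 [-2.05 -4.96  8.08] 0.09392851151442778
9.825
```

View pics/lid_up.png

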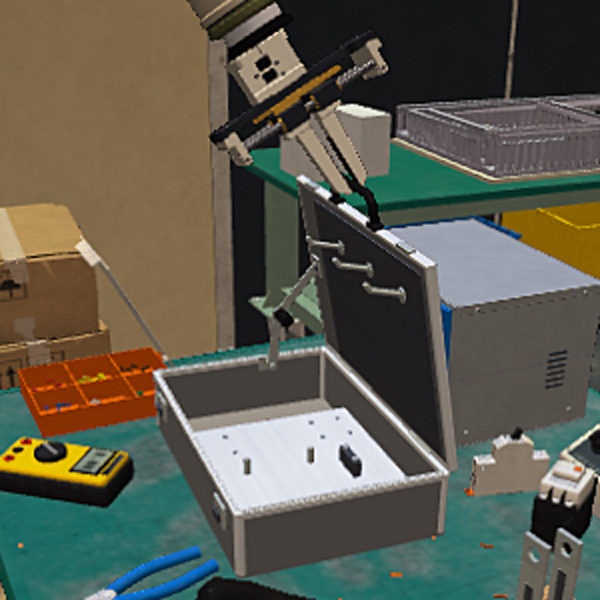

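The lid is up and held. The dowels show at crop (247,465) and (310,453), the end stop at (350,460) and the black knuckle at (283,318). I'll release the handle, back out and look from above.

Run:
```python
from h import *
np.set_printoptions(precision=4,suppress=True)
fingers.let_go()
p=np.array(telemetry.current_position()); z=Rn.from_rotvec(telemetry.current_ee_rot()).as_matrix()[:,2]
env.movel(p-z*.10,rate=.15)
p=p-z*.10; env.movel([.42,.0,.40],rate=.25)
print(telemetry.current_time(),telemetry.current_force())
s=snapshot("scene"); save(s,"sc2",(210,130,390,280),4.2)
s=snapshot("top"); save(s,"top2",(155,130,365,315),3.2)
```

```text
13.1583 [ 0.2748 -0.5918  1.0346]
```

View pics/sc2.png

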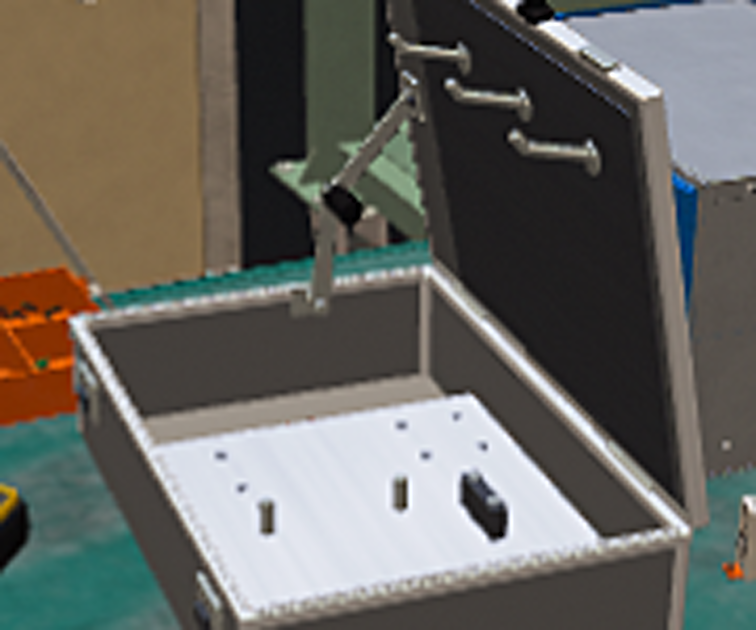

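View pics/top2.png

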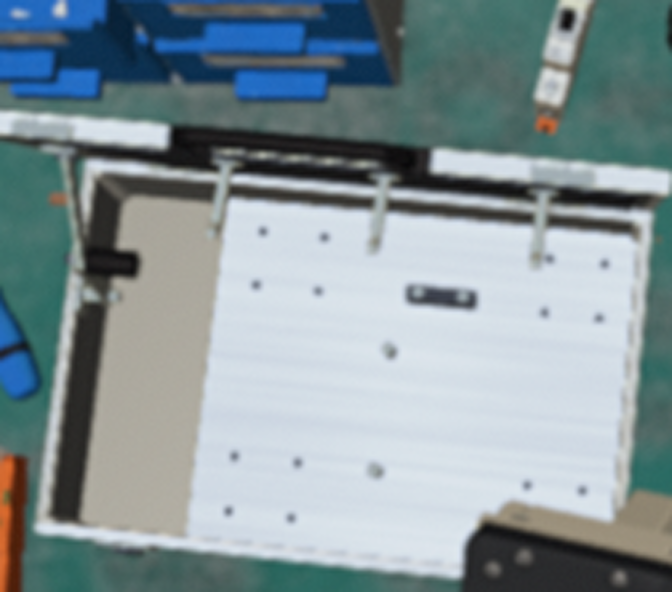

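Knuckle roller: scene crop (342,203), top crop (112,262). In the top crop the dowel tops are at about (389,348) and (375,469), and the stop spans (407..476, 285..307).

Run:
```python
from h import *
np.set_printoptions(precision=4,suppress=True)
t=snapshot("top"); sc=snapshot("scene")
tc=lambda P:(P-C0)@RC
D=onz(t,np.array([(389,347),(375,468)])/3.2+[155,130],.05); print("dowels case",tc(D),np.linalg.norm(D[0]-D[1]))
S=onz(t,np.array([(407,302),(476,306),(409,285)])/3.2+[155,130],.05); print("stop",tc(S))
B=onz(t,np.array([(214,296)])/3.2+[155,130],.03); print("bed left edge",tc(B))
def tri(a,b):
    c1,d1=ray(sc,[a]);c2,d2=ray(t,[b]);d1=d1[0]/np.linalg.norm(d1);d2=d2[0]/np.linalg.norm(d2)
    k=np.linalg.lstsq(np.c_[d1,-d2],c2-c1,rcond=None)[0]; p,q=c1+d1*k[0],c2+d2*k[1]; return (p+q)/2,np.linalg.norm(p-q)
K,e=tri(np.array((342,203))/4.2+[210,130],np.array((112,262))/3.2+[155,130]); print("knuckle case",tc(K),e)
# peg tips (end of upturn) scene vs top
for a,b in (((397,38),(214,232)),((450,88),(374,247)),((516,136),(537,263))):
    K,e=tri(np.array(a)/4.2+[210,130],np.array(b)/3.2+[155,130]); print("peg tip",tc(K),e)
```

```text
dowels case [[ 0.0214 -0.0213  0.05  ]
 [-0.0542 -0.0208  0.05  ]] 0.07551851384025744
stop [[ 0.0506 -0.0294  0.05  ]
 [ 0.0521 -0.0724  0.05  ]
 [ 0.0614 -0.0294  0.05  ]]
bed left edge [[0.046  0.0965 0.03  ]]
knuckle case [0.0418 0.1306 0.1487] 0.0005729237384738196
peg tip [0.0414 0.0444 0.2732] 0.0012484329093344687
peg tip [ 0.0405 -0.0346  0.2711] 0.0009049776214612121
peg tip [ 0.0401 -0.1152  0.2736] 0.00017322413705340474
```

The measurements agree: the dowels are 75.5 mm apart, which puts the nest at case (-0.0164, -0.050), and the stop front is at 0.052. Next I press the knuckle.

```bash
cat > press.py <<'E'
from h import *
np.set_printoptions(precision=3,suppress=True)
K=cw([.0418,.1306,.1487]); u=RC@[.88,0,-.46]; u/=np.linalg.norm(u)
z,y=cr(np.arctan2(.46,.88),0)
q=None
for sg in (1,-1):
    R=rot(z,sg*y); q=[planner.solve_ik(K+u*d,R) for d in (-.07,-.01,.03)]; print(sg,q)
    if all(x is not None for x in q): break
else: raise SystemExit
fingers.close_gripper()
env.move_pose(K-u*.07,R)
print("c",env.movel(K-u*.008+u*.020,rate=.05,until_force=25),telemetry.current_force())
print("c",env.movel(K-u*.008+u*.036,rate=.03,until_force=20),(np.array(telemetry.current_position())-K)@u,telemetry.current_force())
env.movel(K-u*.07,rate=.15)
env.movel(K-u*.07+[-.0,-.30,.15],rate=.25); fingers.let_go()
print(telemetry.current_time())
save(snapshot("scene"),"sc3",(210,110,390,260),4.2); save(snapshot("top"),"top3",(155,130,365,315),3.2)
E
python3 press.py
```

```text
1 [None, None, None]
-1 [None, None, None]
```

Run:
```python
from h import *
K=cw([.0418,.1306,.1487]); u=RC@[.88,0,-.46]
for roll in (0,1):
 for pd in (35,40,45,50,55,60,65):
  o=[]
  for a in (-30,-15,0,15,30):
   for sg in (1,-1):
    z,y=cr(np.radians(pd),roll); ax=RC@[0,0,1]; r=Rn.from_rotvec(ax*np.radians(a))
    R=rot(r.apply(z),r.apply(sg*y))
    o.append("".join(str(int(planner.solve_ik(K+u*d,R) is not None)) for d in (-.07,-.01,.03)))
  print(roll,pd,o)
```

```text
0 35 ['111', '000', '111', '000', '111', '000', '111', '000', '111', '111']
0 40 ['111', '000', '111', '000', '111', '000', '111', '111', '111', '111']
0 45 ['111', '000', '111', '000', '111', '000', '111', '111', '111', '111']
0 50 ['111', '000', '111', '000', '111', '111', '111', '111', '111', '111']
0 55 ['111', '000', '111', '000', '111', '111', '111', '111', '111', '111']
0 60 ['111', '000', '111', '000', '111', '111', '111', '111', '111', '111']
0 65 ['111', '000', '111', '111', '111', '111', '111', '111', '111', '111']
1 35 ['111', '111', '111', '111', '111', '111', '111', '111', '111', '011']
1 40 ['111', '111', '111', '111', '111', '111', '111', '111', '111', '001']
1 45 ['111', '111', '111', '111', '111', '111', '111', '111', '111', '000']
1 50 ['111', '111', '111', '111', '111', '111', '111', '111', '111', '000']
1 55 ['111', '111', '111', '111', '111', '111', '111', '100', '111', '000']
1 60 ['111', '111', '111', '111', '111', '111', '111', '000', '111', '000']
1 65 ['111', '111', '111', '111', '111', '111', '111', '000', '111', '000']
```

```bash
sed -i 's/cr(np.arctan2(.46,.88),0)/cr(np.radians(38),0)/; s/sg,q)/sg)/' press.py; python3 press.py
```

```text
1
c False [-0.843 -2.011  2.968]
c True 0.02329216687792777 [-22.375  -3.191  15.468]Traceback (most recent call last):
  File "press.py", line 15, in <module>
    env.movel(K-u*.07+[-.0,-.30,.15],rate=.25); fingers.let_go()
    ~~~~~~~~~^^^^^^^^^^^^^^^^^^^^^^^^^^^^^^^^^
cell.PlanningError: the arm cannot follow that straight line within its joint ranges
```

The press ran 31 mm to a firm stop, as it should when it locks. Now I'll move over the row and look.

Run:
```python
from h import *
np.set_printoptions(precision=3,suppress=True)
p=np.array(telemetry.current_position()); env.movel(p+[-.05,0,.10],rate=.2); fingers.let_go()
yr=-0.047; yt=np.array([np.cos(yr),np.sin(yr),0])
for sg in (1,-1):
    print(sg,planner.solve_ik([.4185,-.192,.2],rot([0,0,-1],sg*yt)), planner.solve_ik(cw([-.0164,-.05,.15]),rot([0,0,-1],RC@[0,sg,0])))
q=planner.solve_ik([.4185,-.192,.25],rot([0,0,-1],yt)); 
env.goto_joints(q)
print(telemetry.current_time())
a=snapshot("scene")["pixels"][110:260,210:390,::-1]; t=snapshot("top"); b=t["pixels"][130:350,160:520,::-1]
w=snapshot("wrist")["pixels"][:,:,::-1]
cv2.imwrite("pics/c4.png",np.vstack([np.hstack([cv2.resize(a,(396,330)),cv2.resize(w,(400,330))]),cv2.resize(b,(796,270*796//796))]))
cv2.imwrite("pics/w4.png",w)
```

```text
1 [-0.542 -0.248  1.885 -0.     1.504 -0.495] [ 0.125  0.037  1.713  0.     1.391 -1.374]
-1 [-0.542 -0.248  1.885 -0.     1.504  2.647] [0.125 0.037 1.713 0.    1.391 1.767]
23.2417
```

View pics/c4.png

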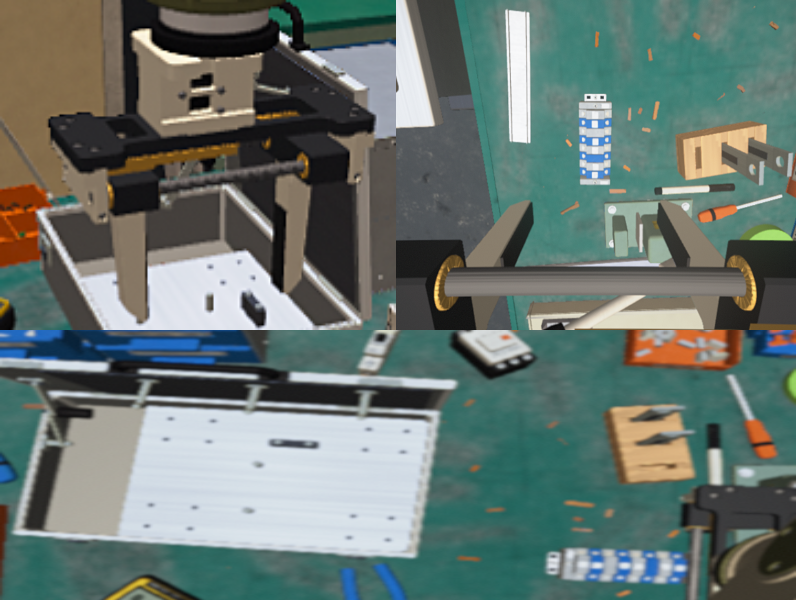

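The press worked: the lid is up and the roller has moved rearward. The row hasn't moved, and in the wrist view it lies midway between the fingers. Now I pick it up.

```bash
cat > row.py <<'E'
from h import *
np.set_printoptions(precision=4,suppress=True)
w=snapshot("wrist"); W=onz(w,[(294,150),(342,150),(293,268),(342,268)],.039); print(W,W.mean(0))
c=np.array([.4185,-.192]); print("diff",W.mean(0)[:2]-c)
if np.abs(W.mean(0)[:2]-c).max()>.012: raise SystemExit
env.movel([*c,.06],rate=.2); print(env.movel([*c,.008],rate=.06,until_force=6))
fingers.close_gripper(); print("w",telemetry.current_gripper_width()*93)
env.movel([*c,.20],rate=.2)
R=rot([0,0,-1],RC@[0,1,0])
env.move_pose(cw([-.0244,-.056,.20]),R)
env.movel(cw([-.0244,-.056,.07]),rate=.12)
print("down",env.movel(cw([-.0244,-.056,.033]),rate=.03,until_force=4),telemetry.current_position()[2])
p=lambda:np.array(telemetry.current_position())
def push(d,f):
    r=env.movel(p()+RC@d,rate=.02,until_force=f); print("push",r,(p()-C0)@RC,telemetry.current_force())
env.movel(p()+[0,0,.0007],rate=.02)
push([.016,0,0],5); push([0,.014,0],5); push([.006,0,0],5)
print(telemetry.current_time())
s=snapshot("top"); save(s,"top5",(155,130,365,315),3.2)
E
python3 row.py
```

```text
[[ 0.397  -0.1339  0.039 ]
 [ 0.442  -0.136   0.039 ]
 [ 0.3883 -0.252   0.039 ]
 [ 0.4387 -0.2543  0.039 ]] [ 0.4165 -0.194   0.039 ]
diff [-0.002 -0.002]
False
w 50.13155043732348
down True 0.03790812422263427
push True [-0.0186 -0.0562  0.0379] [-1.4717  0.1929  5.0595]
push True [-0.0186 -0.0485  0.038 ] [-1.1629 -0.9512  4.1335]
push True [-0.0184 -0.0486  0.0379] [-1.4474 -0.6929  4.9136]
32.2667
```

Run:
```python
from h import *
np.set_printoptions(precision=4,suppress=True)
p=lambda:np.array(telemetry.current_position())
def push(d,f):
    r=env.movel(p()+RC@d,rate=.02,until_force=f); print("push",r,(p()-C0)@RC,telemetry.current_force())
env.movel(p()+[0,0,.0008],rate=.02); print(telemetry.current_force())
push([0,.008,0],10); push([.008,0,0],10)
fingers.let_go(); env.movel(p()+[0,0,.15],rate=.15)
print(telemetry.current_force())
env.movel(cw([-.05,-.25,.30]),rate=.3)
print(telemetry.current_time())
s=snapshot("top"); save(s,"top5",(155,130,365,315),3.2)
```

```text
[ 0.7763 -1.4922 -0.3317]
push True [-0.0189 -0.0486  0.038 ] [-0.9871 -2.3219  3.442 ]
push True [-0.0185 -0.0487  0.0379] [-0.9378  0.8848  4.4423]
[ 0.1718 -0.1618 -0.0432]
35.9667
```

View pics/top5.png

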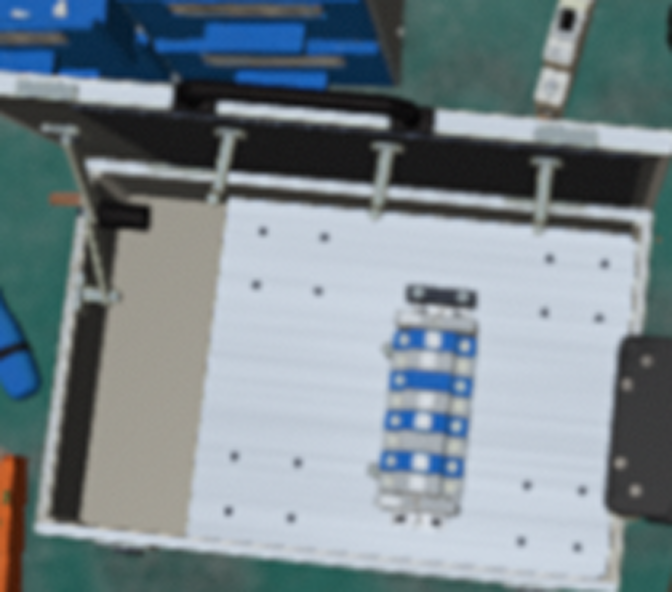

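The row stands at the dowels, just in front of the stop at crop (440,296). The stay is now straight, with the roller at (124,216).

Run:
```python
from h import *
np.set_printoptions(precision=4,suppress=True)
t=snapshot("top"); sc=snapshot("scene"); tc=lambda P:(P-C0)@RC
W=onz(t,np.array([(397,312),(478,318),(459,515),(378,508)])/3.2+[155,130],.069); print(tc(W),tc(W).mean(0))
print("rail ends",tc(onz(t,np.array([(434,305),(417,523)])/3.2+[155,130],[.0375,.0375])))
for L in (0,):
  for th in (1.42,1.44,1.466):
    c,s_=np.cos(th),np.sin(th); f=lambda a,b:np.array([.115-a*c-b*s_,a*s_-b*c+.082])
    m=f(.18,.017); d=f(.39,.92)-f(0,0); e=f(.87,.5)-f(0,0); 
    mid,elb,tip,base=m,m+.019*d,m+.019*d+.008*e,m-.0185*d
    print(th,"mid",m,"tip",tip)
    for y,lab in ((-.115,"peg1"),(-.035,"peg2"),(.045,"peg3")):
        P=[cw([q[0],y,q[1]]) for q in (base,elb,tip)]
        print(lab,(proj(t,P)-[155,130])*3.2)
save(sc,"sc6",(270,95,390,185),6.4)
```

```text
[[ 0.0408 -0.0261  0.069 ]
 [ 0.0418 -0.0757  0.069 ]
 [-0.0784 -0.0765  0.069 ]
 [-0.079  -0.0275  0.069 ]] [-0.0187 -0.0514  0.069 ]
rail ends [[ 0.0523 -0.0452  0.0375]
 [-0.0848 -0.049   0.0375]]
1.42 mid [0.0712 0.2574] tip [0.0478 0.2684]
peg1 [[546.8477 175.5139]
 [539.5944 242.1577]
 [538.4301 249.5192]]
peg2 [[389.2359 161.2543]
 [379.1719 227.3907]
 [376.6467 234.5999]]
peg3 [[233.5725 147.6176]
 [220.8102 213.1028]
 [216.9751 220.1501]]
1.44 mid [0.0747 0.2582] tip [0.0515 0.2697]
peg1 [[547.4939 168.6965]
 [540.2714 234.5212]
 [539.1342 241.5293]]
peg2 [[389.8947 154.4638]
 [379.7208 219.7723]
 [377.204  226.6281]]
peg3 [[234.2422 140.8708]
 [221.2341 205.5227]
 [217.3894 212.2181]]
1.466 mid [0.0793 0.2592] tip [0.0564 0.2713]
peg1 [[548.338  159.8629]
 [541.1627 224.5549]
 [540.0621 231.0949]]
peg2 [[390.7756 145.667 ]
 [380.4687 209.832 ]
 [377.9654 216.22  ]]
peg3 [[235.1569 132.132 ]
 [221.8416 195.6346]
 [217.988  201.8641]]
```

View pics/sc6.png

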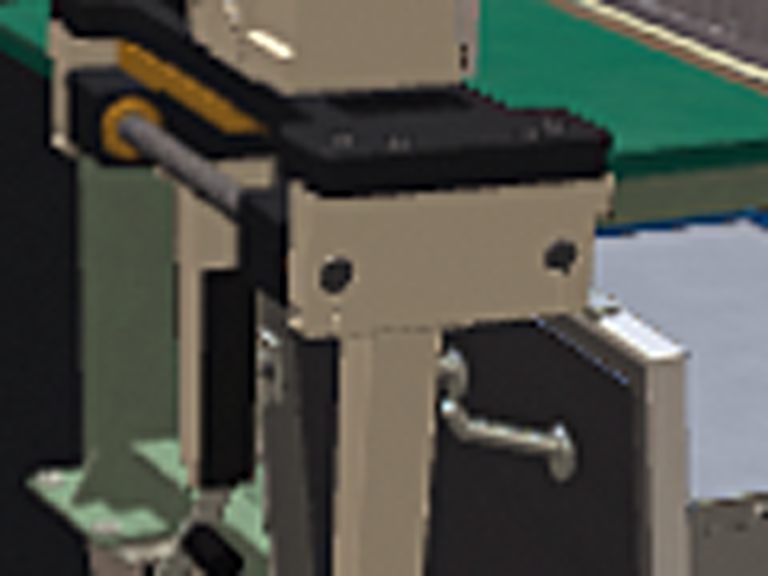

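Run:
```python
from h import *
np.set_printoptions(precision=4,suppress=True)
t=snapshot("top"); sc=snapshot("scene")
xs=np.array([.9948,.102,0]); ys=np.array([-.102,.9948,0]); S0=np.array([.620,-.2129,0])
for n,e,te in (("mid",(187,257),(248,117)),("rear",(241,245),(237,45))):
    for L in (.112,.122,.132):
        E=onz(sc,[np.array(e)/3.3+[360,220]],L+.008-.0135)[0]-S0; T=onz(t,[np.array(te)/3.5+[395,180]],L+.008)[0]-S0
        print(n,L,"eye along/across",E@xs,E@ys,"top",T@xs,T@ys)
for y in (-.115,-.035,.045):
    th=1.466; c,s_=np.cos(th),np.sin(th); f=lambda a,b:np.array([.115-a*c-b*s_,a*s_-b*c+.082])
    m=f(.18,.017); d=f(.39,.92)-f(0,0); e=f(.87,.5)-f(0,0)
    print((proj(sc,[cw([q[0],y,q[1]]) for q in (m-.0185*d,m+.019*d,m+.019*d+.008*e)])-[270,95])*6.4)
```

```text
mid 0.112 eye along/across 0.006762848663356362 0.00832359391204865 top 0.0020725538600633244 -0.0017905576949818636
mid 0.122 eye along/across -0.00391209888525263 -0.0018884472131991887 top 0.00037288522717316867 0.001024862288152353
mid 0.132 eye along/across -0.014587046433861843 -0.012100488338447006 top -0.0013267834057168765 0.0038402822712865583
rear 0.112 eye along/across 0.039322727450839624 0.0017099079419694231 top 0.0416801707958034 -0.0004837134452335812
rear 0.122 eye along/across 0.027994454142231298 -0.008369427179026886 top 0.03956174152803645 0.0023178896266585784
rear 0.132 eye along/across 0.016666180833622844 -0.018448762300023295 top 0.0374433122602694 0.005119492698550749
[[567.174  471.6834]
 [463.8855 451.0937]
 [450.7103 432.5905]]
[[460.5171 391.0743]
 [361.8146 370.5502]
 [349.0132 352.8879]]
[[366.1145 319.9546]
 [271.7361 299.6685]
 [259.3283 282.7985]]
```

Run:
```python
from h import *
np.set_printoptions(precision=1,suppress=True)
sc=snapshot("scene")
P=[(.115,-.175,.082),(-.115,-.175,.082),(-.115,.175,.082),(.0214,-.0213,.05),(-.0542,-.0208,.05)]
print((proj(sc,[cw(p) for p in P])-[210,130])*4.2, "obs (690,533) (243,615) (75,320) dowels (400,480) (267,502)")
```

```text
[[690.6 529.1]
 [241.8 617. ]
 [ 67.6 315.4]
 [401.1 475.6]
 [267.7 498.8]] obs (690,533) (243,615) (75,320) dowels (400,480) (267,502)
```

Run:
```python
from h import *
np.set_printoptions(precision=3,suppress=True)
t=snapshot("top"); sc=snapshot("scene")
for z in (.02,.06,.1,.14): print(z,onz(t,[(503,250),(503,283),(528,252)],z)[:,:2].ravel(), onz(sc,[(422,340),(446,351),(416,358)],z)[:,:2].ravel())
S0=np.array([.620,-.2129,0]);xs=np.array([.9948,.102,0]); ys=np.array([-.102,.9948,0])
G=S0+[0,0,.094]
for pd in (30,40,50,60,70):
    p=np.radians(pd); z=xs*np.cos(p)-np.array([0,0,np.sin(p)])
    o=[]
    for off in (-.04,0,.04):
      for sg in (1,-1):
        R=rot(z,sg*ys); o.append("".join(str(int(planner.solve_ik(G+xs*off+z*d+[0,0,h],R) is not None)) for d,h in ((.019,0),(-.08,0),(.019,.14))))
    # placing
    q=[]
    for dl in (25,32):
      for y in (-.115,.045):
        for sg in (1,-1):
          zz,yy=cr(p+np.radians(dl),0); q.append(int(planner.solve_ik(cw([.03,y,.25])+zz*.019,rot(zz,sg*yy)) is not None))
    print(pd,o,q)
```

```text
0.02 [ 0.568 -0.318  0.5   -0.317  0.565 -0.371] [ 0.639 -0.22   0.66  -0.264  0.6   -0.255]
0.06 [ 0.563 -0.304  0.497 -0.303  0.56  -0.356] [ 0.605 -0.257  0.625 -0.298  0.57  -0.29 ]
0.1 [ 0.557 -0.291  0.495 -0.29   0.555 -0.34 ] [ 0.572 -0.295  0.59  -0.332  0.539 -0.325]
0.14 [ 0.552 -0.277  0.492 -0.276  0.55  -0.325] [ 0.538 -0.332  0.555 -0.366  0.508 -0.36 ]
30 ['100', '111', '100', '111', '100', '111'] [1, 1, 1, 1, 1, 1, 1, 1]
40 ['000', '111', '000', '111', '000', '111'] [1, 1, 1, 1, 1, 1, 1, 1]
50 ['001', '111', '001', '111', '001', '111'] [1, 1, 1, 1, 1, 1, 1, 1]
60 ['111', '111', '111', '111', '111', '111'] [1, 1, 1, 1, 1, 1, 1, 1]
70 ['111', '111', '111', '111', '111', '111'] [1, 1, 1, 1, 1, 1, 1, 1]
```

```bash
cat > sp.py <<'E'
from h import *
np.set_printoptions(precision=4,suppress=True)
S0=np.array([.620,-.2129,0]);xs=np.array([.9948,.102,0]); ys=np.array([-.102,.9948,0]); UP=np.array([0,0,1.])
P1,P2=np.radians(45),np.radians(70); GO=env.grasp_offset
z1=xs*np.cos(P1)-UP*np.sin(P1); R1=rot(z1,-ys)
z2,y2=cr(P2,0); R2=rot(z2,-y2)
TIP,ELB=np.array([.0551,.2768]),np.array([.0598,.2703]); IN=np.array([.956,-.292]); AX=np.array([-.906,.423])
def pick(off,L,lean=0):
    eye=S0+xs*(off+lean)+UP*(L+.008-.0135); g=eye-UP*.015
    env.move_pose(g+z1*(GO-.09)+UP*.02,R1)
    env.movel(g+z1*GO,rate=.1); print("touch",telemetry.current_force())
    fingers.close_gripper(); print("w mm",telemetry.current_gripper_width()*93)
    env.movel(g+z1*GO+UP*.08,rate=.1); env.movel(g+z1*GO+UP*.15-xs*.14,rate=.2)
# eye in tool frame, nominal
E_T=Rn.from_rotvec(R1).inv().apply(UP*.015-z1*GO)
def tcp(x,z,y,corr=(0,0)): # TCP such that eye is at case (x,y,z); corr = measured eye error
    return cw([x-corr[0],y,z-corr[1]])-Rn.from_rotvec(R2).apply(E_T)
E
python3 - <<'E'
from sp import *
env.movel(np.array(telemetry.current_position())+[-.08,-.02,.02],rate=.25)
pick(0,.122)
A=TIP+.05*AX
env.move_pose(tcp(*A,.045),R2); print(telemetry.current_time())
sc=snapshot("scene"); save(sc,"sp1",(260,90,370,190),6)
print("eye pred px",(proj(sc,[cw([A[0],.045,A[1]])])-[260,90])*6)
print("peg3 pred tip,elbow",(proj(sc,[cw([q[0],.045,q[1]]) for q in (TIP,ELB)])-[260,90])*6)
E
```

```text
touch [ 0.6376  0.4975 -0.6512]
w mm 27.627770523397125
44.4417
eye pred px [[183.1129 235.6786]]
peg3 pred tip,elbow [[300.0279 280.9192]
 [311.6869 296.8209]]
```

View pics/sp1.png

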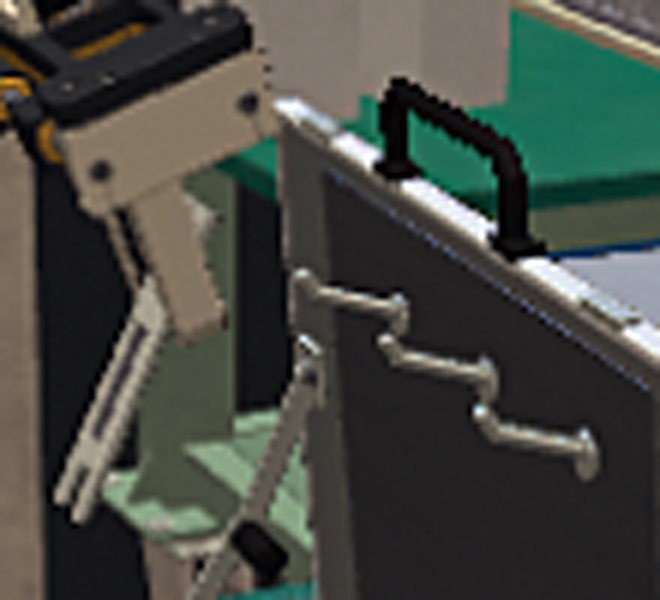

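Peg 3's tip is at (300,277) and its elbow at (312,293), within 1 px of the prediction. The eye is hidden behind the finger, so I'll check the spanner by its foot, with the jaw ends at about (72,507).

Run:
```python
from sp import *
np.set_printoptions(precision=1,suppress=True)
sc=snapshot("scene"); A=TIP+.05*AX; d=np.radians(25)
su=np.array([np.sin(d),np.cos(d)])
q=lambda a,y:cw([*(A+su*a)][:1]+[.045+y]+[(A+su*a)[1]])
print((proj(sc,[q(-.1085,.009),q(-.1085,-.009),q(-.108,0),q(-.04,-.014),q(-.04,.014)])-[260,90])*6)
for dx,dz in ((.005,0),(0,.005)): print((proj(sc,[q(-.108,0)+RC@[dx,0,dz]])-[260,90])*6)
```

```text
[[ 59.3 499.4]
 [ 73.9 516.1]
 [ 67.  506.4]
 [151.8 349. ]
 [127.2 326.2]]
[[ 80.  504.8]]
[[ 66.7 493.7]]
```

The foot agrees to within 2 mm, so I'll insert with the force watched.

```bash
cat >> sp.py <<'E'
def insert(y,corr=(0,0)):
    pts=[TIP+.012*AX,TIP,ELB,ELB+.006*IN,ELB+.012*IN]
    for i,q in enumerate(pts):
        r=env.movel(tcp(q[0],q[1]+.001,y,corr),rate=.04,until_force=8); print(i,r,telemetry.current_force())
        if r: return False
    print("lower",env.movel(tcp(q[0],q[1]-.004,y,corr),rate=.02,until_force=4),telemetry.current_force())
    return True
def leave():
    fingers.let_go(); env.wait(.5)
    p=np.array(telemetry.current_position()); env.movel(p-z2*.13,rate=.08); print("left",telemetry.current_force())
    env.movel(p-z2*.13-RC@[.12,0,0],rate=.25); print(telemetry.current_time())
E
python3 - <<'E'
from sp import *
print(insert(.045))
E
```

```text
0 False [ 0.4085 -0.3088 -0.695 ]
1 False [-0.1356 -0.0922 -0.4433]
2 False [ 0.483   0.0438 -0.3959]
3 False [ 0.1628 -0.5284 -0.8508]
4 False [ 0.0109 -0.8128 -0.3626]
lower True [0.3351 0.999  4.4301]
True
```

The inserts ran free, and the eye's upper edge then landed on the peg. I'll release it and hang the second spanner on peg 1.

Run:
```python
from sp import *
leave()
env.move_pose([.45,-.15,.33],R1)
pick(.04,.112)
A=TIP+.05*AX
env.move_pose(tcp(*A,-.115),R2); print(telemetry.current_time())
sc=snapshot("scene"); save(sc,"sp2",(260,90,390,190),6)
d=np.radians(25); su=np.array([np.sin(d),np.cos(d)]); F=A-su*.0985
print("foot pred",(proj(sc,[cw([F[0],-.115+y,F[1]]) for y in (.009,-.009)])-[260,90])*6, "peg1",(proj(sc,[cw([q[0],-.115,q[1]]) for q in (TIP,ELB)])-[260,90])*6)
```

```text
left [0.1409 0.0705 0.3719]
51.35Traceback (most recent call last):
  File "<stdin>", line 3, in <module>
cell.PlanningError: the arm cannot take that pose within its joint ranges
```

Run:
```python
from sp import *
print(telemetry.current_position())
env.movel([.47,-.12,.36],rate=.25)
pick(.04,.112)
A=TIP+.05*AX
env.move_pose(tcp(*A,-.115),R2); print(telemetry.current_time())
sc=snapshot("scene"); save(sc,"sp2",(260,90,390,190),6)
d=np.radians(25); su=np.array([np.sin(d),np.cos(d)]); F=A-su*.0985
print("foot pred",(proj(sc,[cw([F[0],-.115+y,F[1]]) for y in (.009,-.009)])-[260,90])*6, "peg1",(proj(sc,[cw([q[0],-.115,q[1]]) for q in (TIP,ELB)])-[260,90])*6)
```

```text
[0.4672 0.2193 0.3541]
touch [0.0877 0.3566 0.4477]
w mm 27.102293623794164
59.2167
foot pred [[216.8667 638.4811]
 [235.9405 659.6748]] peg1 [[479.5674 419.8133]
 [491.9545 437.274 ]]
```

View pics/sp2.png

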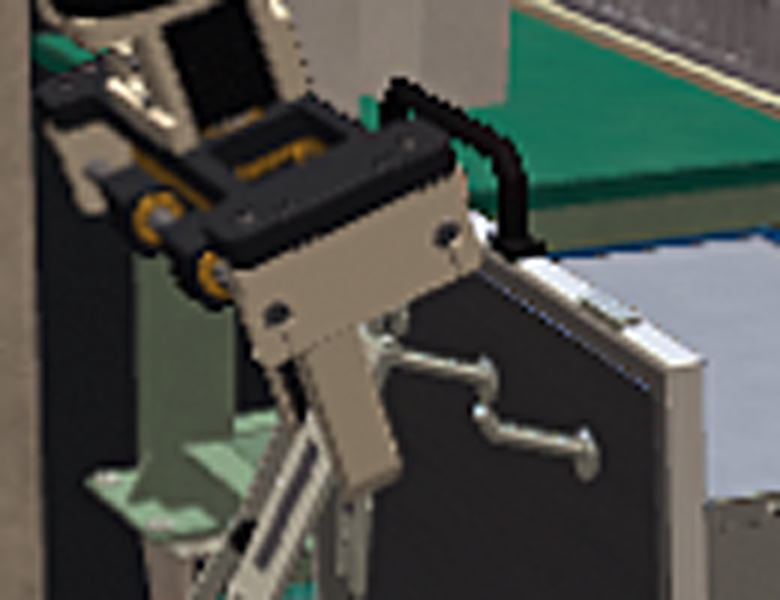

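The first spanner hangs on peg 3. Peg 1's tip at about (481,410) is slightly higher than predicted, so I'm adding 1.5 mm. The held spanner lines up with the prediction.

Run:
```python
from sp import *
if insert(-.115,(0,-.0015)):
    leave()
    p=np.array(telemetry.current_position()); env.movel([.40,-.22,.36],rate=.25)
    env.wait(.5)
    t=snapshot("top")["pixels"][130:315,155:365,::-1]; s=snapshot("scene")["pixels"][90:290,200:390,::-1]
    cv2.imwrite("pics/fin.png",np.hstack([cv2.resize(s,(400,421),interpolation=2),cv2.resize(t,(400,421),interpolation=2)]))
    print(telemetry.current_time(),telemetry.current_force())
```

```text
0 False [-0.2627  0.0449 -0.3251]
1 False [ 1.0132  1.0203 -1.3993]
2 False [-0.4699  0.4121 -0.4256]
3 False [ 0.4705  0.3367 -0.9323]
4 False [ 0.1017 -1.0418 -1.1768]
lower False [ 0.6054 -0.9326  1.0108]
left [ 1.5743 -0.3065 -0.0244]
66.1833
68.075 [ 0.2499 -0.3554 -1.1169]
```

```bash
ls pics/fin.png
```

```text
pics/fin.png
```

View pics/fin.png

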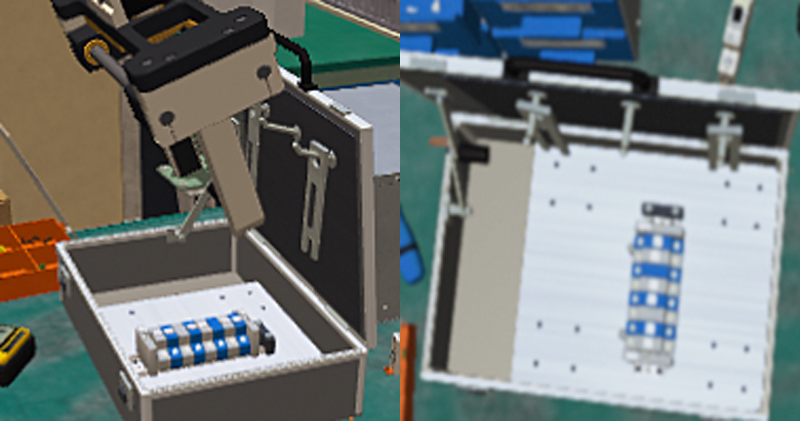

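Both spanners hang on their own pegs (in the scene half, the near one is at (315,200)), the lid is up and the row is at the stop. I'll check numerically that the row hasn't shifted since it was placed.

Run:
```python
from h import *
t=snapshot("top"); now=cv2.resize(t["pixels"][130:315,155:365,::-1],None,fx=3.2,fy=3.2,interpolation=cv2.INTER_CUBIC)
old=cv2.imread("pics/top5.png")
for nm,(x0,y0,x1,y1) in dict(row=(370,310,485,530),stop=(400,280,480,305),roller=(95,200,155,235)).items():
    r=cv2.matchTemplate(now[y0-40:y1+40,x0-40:x1+40],old[y0:y1,x0:x1],cv2.TM_CCOEFF_NORMED); _,v,_,l=cv2.minMaxLoc(r); print(nm,v,l)
```

```text
row 0.9966697096824646 (40, 40)
stop 0.9994123578071594 (40, 40)
roller 0.9996476769447327 (40, 40)
```

```bash
python3 -c "
from cell import env
print(env.finish_job())"
```

```text
the job is handed in; nothing more can be done
None
```

The job is handed in, with no verdict returned: the lid is up with its stay pressed to the stop past centre, the row was pushed firmly against the dowels and end stop, and the two spanners present hang on pegs 1 and 3.

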